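# Pack the coaxial calibration kit

## Robot

A 6-joint arm with a two-finger parallel gripper is mounted at the origin on the work surface. World frame = base frame: x ahead of the robot, y to its left, z up, the work surface at z = 0. Lengths are in m, angles in rad, forces in N, time in s.
With the tool pointing down it reaches from about 0.35 to 0.85 m from the base axis. Payload 8.1 kg.
Tool frame: the origin (TCP) lies on the centre line of the jaws, within the pads' length; the fingertips stand robot.tips_ahead ahead of it and the grasp point (between the pads) lies 8 mm behind it (robot.tips_ahead is the distance from the TCP to the fingertips, in m); z points along the fingers, y is the direction in which the jaws open and shut (so a half turn about z gives the same grasp; the last joint's range is limited). The gripper opens to 93 mm and grips with 3 to 60 N. Pads are 15 mm wide; open, the fingers measure 128 mm over their backs; the gripper's body (75 mm by 188 mm) begins 65 mm behind the grasp point.
Start: joints at [1.053, 0.13, 1.488, -0, 1.523, -0.085], TCP at [0.252, 0.545, 0.23] pointing down, gripper open.
Joint ranges: [-2.96, 2.96], [-0.89, 2.26], [0.02, 2.5], [-1.34, 4.48], [0, 2.73], [-2.66, 2.66]. Speed limits (rad/s): [2.39, 2.39, 2.79, 3.14, 3.14, 3.14].

## Interface

Orientations are given as a rotation vector (axis times angle).
In Python, from plant import monitor, eyes, job, robot gives the robot as it stands.
- The arm moves only by the tool servo_tool, never from a script. Its argument "plan" is a list that holds one entry, the list of rows, each a list of 7 numbers: the closure, from -1 (fully open) to 1 (shut), so that 0 is half open, then the shift along the world's x, y, z in mm, then the turn, a rotation vector about the world's x, y, z in rad. In form: [[[hand, dx, dy, dz, ax, ay, az], ...]]. A call has 1 to 12 rows; each row shifts and turns the commanded pose from where the row before left it; what a row does not reach is not made up. A row lasts 1/10 s, in which the tool goes at most 50 mm and 8.59 degrees, less where a joint would pass 70% of its speed; a pose out of reach is approached as far as the arm can. A call with a gripper value outside its range is refused whole. The fingers move at their own pace and stop on an object; "force" is the grip in N (left out, the last holds). Time passes only in rows, so rows that do not move let the fingers close. It gives the time, the measured TCP pose, the force and the opening at its end, in the units of the state.
- monitor.read_state(): the state, without advancing time (a new reading comes with each control period).
- eyes.read_camera(name): name is "scene" or "top" or "wrist"; returns the picture (480x640x3 uint8, red, green, blue); there is no depth.
- eyes.camera_info(name): a dict with "mtx" (3x3 intrinsics, pixels), "D" ([k1, k2, p1, p2, k3] as OpenCV has them; the pictures are not rectified), "R" (3x3) and "t" (3): a world point X has camera coordinates R X + t. Camera axes: x right, y down, z forward; pixel columns grow to the right and rows downward; lengths in m; the calibration is good to about 2 mm. A picture is of the moment at which its call begins: read the wrist's pose just before it. camera_info takes no time and is no camera call; for the wrist camera it gives the pose at the moment of the call.
- job.close_job(): hands the job in, once; it reports no verdict.
The state is a dict: "t": time; "q": joint angles; "dq": joint speeds; "joint_torque": joint torques, N m; "tool_pos": TCP position; "orientation": TCP orientation; "force": force on the tool from outside, world axes, zero at the start; "wrist_torque": the same for the moment, N m; "opening": finger opening in m.
Only numpy, scipy, OpenCV 4.12 (cv2) and the standard library are available. Lean on these libraries where they do the work, as an engineer would, in place of code of your own. Each camera call takes 0.05 s, during which the arm holds its last target. There are 200 camera calls.

## Task

Pack the calibration kit: stand each of the four silver standards upright, dust cap up, in the tray pocket that has the colour of its cap - red, blue, yellow and white. They are precision parts, so set each one down on the pocket floor and do not drop it. The black finned attenuator with the red cap and the silver adapter with the black cap stay on the bench: leave both standing where they are.

Things in the scene. Friction and masses are not known exactly. Their poses are not given: they have to be found in the camera images.
- short_mid (a point): Kit standard 'short': round silver-metal coaxial part with a red dust cap on top; plain steel body with one dark groove. 32 mm across (cap 33), 64 mm tall, about 160 g, standing upright on its flat end. Point: its centre, 32 mm above its underside; z up its axis. Grip across at any yaw; at the start nothing is within 40 mm of its side, but things up to 84 mm tall stand further off.
- open_mid (a point): Kit standard 'open': round silver-metal coaxial part with a blue dust cap on top; plain steel body with two dark grooves. 32 mm across (cap 33), 70 mm tall, about 180 g, standing upright on its flat end. Point: its centre, 35 mm above its underside; z up its axis. Grip across at any yaw; at the start nothing is within 40 mm of its side, but things up to 84 mm tall stand further off.
- thru_mid (a point): Kit standard 'thru': round silver-metal coaxial part with a yellow dust cap on top; two hex nuts with a brass middle, a yellow end below as well. 32 mm across (cap 33), 76 mm tall, about 200 g, standing upright on its flat end. Point: its centre, 38 mm above its underside; z up its axis. Grip across at any yaw; at the start nothing is within 40 mm of its side, but things up to 84 mm tall stand further off.
- load_mid (a point): Kit standard 'load': round silver-metal coaxial part with a white dust cap on top; aluminium body with stacked cooling rings. 32 mm across (cap 33), 84 mm tall, about 240 g, standing upright on its flat end. Point: its centre, 42 mm above its underside; z up its axis. Grip across at any yaw; at the start nothing is within 40 mm of its side, but things up to 84 mm tall stand further off.
- pocket_red (a point): Red pocket: square red plastic cup in the black kit tray, 58 x 58 mm inside, 12 mm deep, walls 3 mm. Point: centre of its inner floor, 7 mm above the bench; x, y along its sides, z up. Four pockets, two by two in any arrangement, 84 mm between centres, fixed. Tray 206 mm square, rim 24 mm high, a low loop handle on two sides. A grip at or above a part's half height keeps fingers over the walls.
- pocket_blue (a point): Blue pocket: square blue plastic cup in the black kit tray, 58 x 58 mm inside, 12 mm deep, walls 3 mm. Point: centre of its inner floor, 7 mm above the bench; x, y along its sides, z up. Four pockets, two by two in any arrangement, 84 mm between centres, fixed. Tray 206 mm square, rim 24 mm high, a low loop handle on two sides. A grip at or above a part's half height keeps fingers over the walls.
- pocket_yellow (a point): Yellow pocket: square yellow plastic cup in the black kit tray, 58 x 58 mm inside, 12 mm deep, walls 3 mm. Point: centre of its inner floor, 7 mm above the bench; x, y along its sides, z up. Four pockets, two by two in any arrangement, 84 mm between centres, fixed. Tray 206 mm square, rim 24 mm high, a low loop handle on two sides. A grip at or above a part's half height keeps fingers over the walls.
- pocket_white (a point): White pocket: square white plastic cup in the black kit tray, 58 x 58 mm inside, 12 mm deep, walls 3 mm. Point: centre of its inner floor, 7 mm above the bench; x, y along its sides, z up. Four pockets, two by two in any arrangement, 84 mm between centres, fixed. Tray 206 mm square, rim 24 mm high, a low loop handle on two sides. A grip at or above a part's half height keeps fingers over the walls.
- attenuator_mid (a point): Look-alike that does not belong to the kit: a power attenuator with a black, square, finned body 40 x 40 x 46 mm and a red dust cap on top (33 mm across), 70 mm tall in all, standing upright on the bench. This point is at its centre, 35 mm above its underside; z up.
- adapter_mid (a point): Look-alike that does not belong to the kit: a round silver-metal adapter of the same shape as the 'open' standard, but with a black dust cap; 32 mm across, 70 mm tall, standing upright on the bench. This point is at its centre, 35 mm above its underside; z up.
Not all that is in view belongs to the job. Leave any green look-alike of the part that bears open_mid alone. Leave any turquoise look-alike of the part that bears thru_mid alone.

How it is judged:
By the outcome, as a careful person would: the job done as asked, in the order asked, and still so for the second after the job is handed in, with the robot touching nothing.
It also fails if it takes over 112 s, if anything falls off the work surface, if the arm or the gripper's body presses on something with over 40 N, if the wrist force passes 120 N, or if a joint passes its speed limit or range.

## Working session

There is one attempt and no reset: what is moved stays moved. The work goes in short steps, Python scripts to look and compute and a tool call to move; the robot and the scene stay as the last step left them, time stands still between calls to the robot, and variables do not carry over. Pictures are saved under pics/ and viewed, about 12 in all and at most 16, crops included, and the job is handed in when it is done.

Besides the shell and the picture viewer there is one more tool, called as name(argument=value, ...) on one line, values as JSON. servo_tool: Moves the arm, as the interface text tells. Its arguments: {"type":"object","properties":{"plan":{"type":"array"},"force":{"type":"number"}},"required":["plan"]}

```bash
mkdir -p pics
python3 - <<'E'
from plant import monitor, eyes, job, robot
import cv2
print(monitor.read_state(), robot.tips_ahead)
for n in ("top","scene"):
    cv2.imwrite(f"pics/{n}0.png",eyes.read_camera(n)[:,:,::-1])
    i=eyes.camera_info(n); print(n,i)
E
```

```text
{'t': 0.0, 'q': array([ 1.05261803e+00,  1.31140839e-01,  1.48922188e+00,  8.83020867e-07,
        1.52301815e+00, -8.54173234e-02]), 'dq': array([-0.00054752,  0.00222191, -0.00012671, -0.00033123,  0.00077614,
        0.00126952]), 'joint_torque': array([-7.38884955e-04, -5.59816039e+01, -4.91774225e+01,  7.68667180e-02,
        3.49094742e-02, -1.23936193e-04]), 'tool_pos': array([0.25135217, 0.54422891, 0.2286311 ]), 'orientation': array([-6.74372678e-01, -3.06781258e+00,  2.68110797e-03]), 'force': array([ 0.51017726,  0.31312391, -0.46184933]), 'wrist_torque': array([-0.0276206 ,  0.01768885,  0.00061827]), 'opening': 0.0929699888761426} 0.011
top {'mtx': array([[583.91268058,   0.        , 318.30320233],
       [  0.        , 583.91268058, 244.74833649],
       [  0.        ,   0.        ,   1.        ]]), 'D': array([-4.06197713e-05,  0.00000000e+00,  0.00000000e+00,  0.00000000e+00,
        0.00000000e+00]), 'R': array([[ 0.08707929, -0.99619863, -0.00234306],
       [-0.97311892, -0.08455801, -0.21421835],
       [ 0.21320591,  0.02093405, -0.97678299]]), 't': array([-0.11965044,  0.5679261 ,  1.26858877])}
scene {'mtx': array([[460.00843121,   0.        , 331.02194764],
       [  0.        , 460.00843121, 235.32418523],
       [  0.        ,   0.        ,   1.        ]]), 'D': array([-0.0826841,  0.       ,  0.       ,  0.       ,  0.       ]), 'R': array([[ 0.89299358,  0.45005773, -0.00324224],
       [ 0.32475813, -0.64933124, -0.68767805],
       [-0.31160011,  0.61303913, -0.72600854]]), 't': array([-0.46503016, -0.21392048,  1.13331757])}
```

View pics/top0.png

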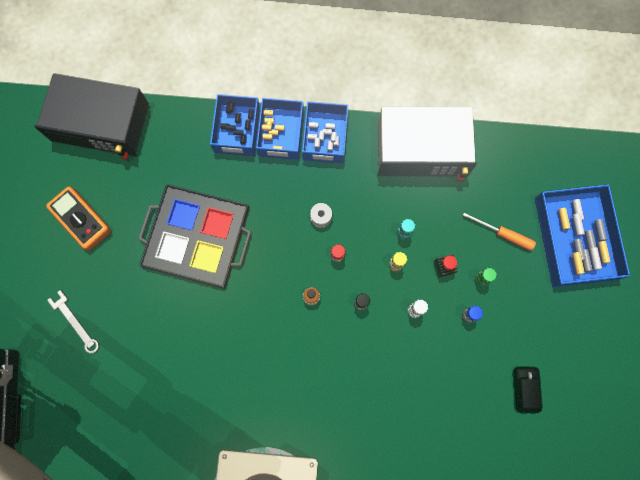

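View pics/scene0.png

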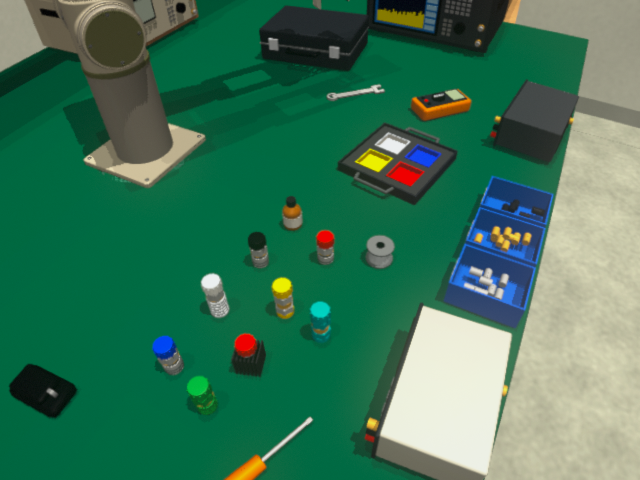

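Top view: the red candidates are the short at (338,253) with a round silver body, and the attenuator at (449,263) with a black square body. Blue is at (474,313) and the green look-alike at (489,275). Yellow is at (399,261) and turquoise at (407,228). White is at (419,308), against the spool at (321,215). The black-capped adapter is at (362,301) and a brown bottle at (312,296). Pockets: blue (183,215), red (218,222), white (172,248), yellow (207,257).

```bash
cat > h.py <<'E'
from plant import monitor, eyes, job, robot
import cv2, numpy as np
from scipy.spatial.transform import Rotation as Ro
def ray(info,px):
    u=cv2.undistortPoints(np.array([[px]],float),info["mtx"],info["D"])[0,0]
    R,t=info["R"],info["t"]
    d=R.T@np.array([u[0],u[1],1.]); return -R.T@t, d/np.linalg.norm(d)
def plane(info,px,z):
    c,d=ray(info,px); return c+d*(z-c[2])/d[2]
def two(i1,p1,i2,p2):
    (c1,d1),(c2,d2)=ray(i1,p1),ray(i2,p2)
    s=np.linalg.lstsq(np.c_[d1,-d2],c2-c1,rcond=None)[0]
    a,b=c1+s[0]*d1,c2+s[1]*d2; return (a+b)/2,np.linalg.norm(a-b)
HS={"red":[((0,150,90),(8,255,255)),((172,150,90),(180,255,255))],"blue":[((112,150,80),(130,255,255))],
"yellow":[((22,140,120),(34,255,255))],"white":[((0,0,185),(180,50,255))],"black":[((0,0,0),(180,120,45))]}
def mask(im,col):
    h=cv2.cvtColor(im,cv2.COLOR_RGB2HSV); m=0
    for a,b in HS[col]: m=m|cv2.inRange(h,a,b)
    return m
def blobs(im,col,amin=40):
    n,l,s,c=cv2.connectedComponentsWithStats(mask(im,col))
    return [(c[k].round(1),s[k].tolist()) for k in range(1,n) if s[k][4]>=amin]
def near(im,col,px,r=25):
    b=[x for x in blobs(im,col) if np.linalg.norm(x[0]-px)<r]
    return max(b,key=lambda x:x[1][4])
E
python3 - <<'E'
from h import *
T,S=[cv2.imread(f"pics/{n}0.png")[:,:,::-1].copy() for n in("top","scene")]
it,is_=eyes.camera_info("top"),eyes.camera_info("scene")
P={"short":("red",(338,253),(325,239),.064),"open":("blue",(474,313),(165,347),.07),"thru":("yellow",(399,261),(282,286),.076),"load":("white",(419,308),(211,283),.084),"atten":("red",(449,263),(245,345),.07),
"pred":("red",(218,222),(405,174),.007),"pblue":("blue",(183,215),(423,156),.007),"pyel":("yellow",(207,257),(374,160),.007),"pwhite":("white",(172,248),(393,143),.007)}
for k,(c,a,b,z) in P.items():
    x=near(T,c,a);y=near(S,c,b)
    X,e=two(it,x[0],is_,y[0]); zz=z-.005 if z>.01 else z+.005
    print(k,x[0],x[1][2:],y[0],y[1][2:],X.round(4),round(e,4),plane(it,x[0],zz).round(4))
print("adapter",plane(it,(362,301),.065))
i=eyes.camera_info("wrist");print(i, monitor.read_state()["tool_pos"])
cv2.imwrite("pics/crop.png",cv2.resize(T[190:340,290:510,::-1],None,fx=3.6,fy=3.6))
E
```

```text
short [337.7 251.3] [14, 14, 153] [324.8 239.1] [18, 19, 262] [ 0.5662 -0.1152  0.055 ] 0.0 [ 0.5653 -0.1151  0.059 ]
open [475.2 313. ] [14, 14, 120] [160.3 343.1] [16, 16, 91] [ 0.4504 -0.4282  0.071 ] 0.0008 [ 0.4514 -0.4294  0.065 ]
thru [398.9 260.7] [15, 14, 46] [281.7 287.9] [20, 21, 340] [ 0.5558 -0.2535  0.0639] 0.0031 [ 0.5532 -0.2537  0.071 ]
load [420.4 306.4] [14, 14, 160] [210.3 280.9] [19, 15, 218] [ 0.4536 -0.3047  0.0825] 0.001 [ 0.4537 -0.3056  0.079 ]
atten [449.4 262.4] [14, 14, 165] [245.3 344.7] [22, 23, 404] [ 0.5614 -0.3683  0.062 ] 0.0011 [ 0.5604 -0.3681  0.065 ]
pred [216.6 223. ] [32, 31, 641] [404.7 173.3] [39, 26, 558] [0.6179 0.1765 0.0178] 0.0009 [0.6189 0.1774 0.012 ]
pblue [182.8 214. ] [32, 31, 651] [422.7 155.3] [36, 24, 484] [0.6327 0.2594 0.018 ] 0.0006 [0.6339 0.2608 0.012 ]
pyel [207.8 246.2] [26, 12, 56] [373.5 159.7] [38, 24, 509] [0.5486 0.1813 0.0325] 0.0189 [0.5608 0.1911 0.012 ]
pwhite [172.4 247.4] [34, 32, 696] [392.4 145.2] [32, 16, 244] [0.5509 0.2744 0.0111] 0.0 [0.5507 0.2741 0.012 ]
adapter [ 0.45620572 -0.17793607  0.065     ]
{'mtx': array([[416.23534666,   0.        , 323.80787488],
       [  0.        , 416.23534666, 230.39841038],
       [  0.        ,   0.        ,   1.        ]]), 'D': array([-0.06963841,  0.        ,  0.        ,  0.        ,  0.        ]), 'R': array([[ 0.41908546,  0.907946  , -0.00119636],
       [ 0.88086701, -0.40626636,  0.24294228],
       [ 0.22009244, -0.10286741, -0.97004001]]), 't': array([-0.59933253, -0.02859143,  0.38952592])} [0.25137754 0.5442687  0.22869935]
```

View pics/crop.png

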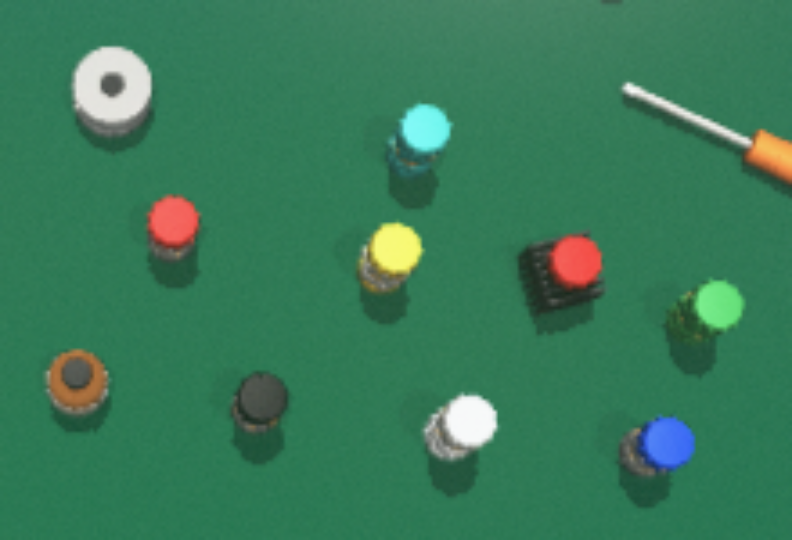

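The crop confirms the choices. The short has its red cap on a silver body (crop 174,225), and the attenuator is black and finned (560,270). Thru is yellow (395,250), load is white (470,420), open is blue (668,443), the adapter is black (262,400). I'll first move over the tray for a wrist look, then over the parts.

servo_tool(plan=[[[-0.3,31,-33,0,0,0,0],[-0.3,31,-33,0,0,0,0],[-0.3,31,-33,0,0,0,0],[-0.3,31,-33,0,0,0,0],[-0.3,31,-33,0,0,0,0],[-0.3,31,-33,0,0,0,0],[-0.3,31,-33,0,0,0,0],[-0.3,31,-33,0,0,0,0],[-0.3,31,-33,0,0,0,0],[-0.3,0,0,0,0,0,0]]], force=30)

```text
t: 1.1
tool_pos: [0.5334, 0.2432, 0.2289]
orientation: [0.683, 3.066, -0.003]
force: [-0.7, -0.3, -0.8]
opening: 0.0609
```

Run:
```python
from h import *
i=eyes.camera_info("wrist");im=eyes.read_camera("wrist");s=monitor.read_state();print(s["t"],s["tool_pos"],s["orientation"],s["dq"].round(3))
cv2.imwrite("pics/w_tray.png",im[:,:,::-1])
for c in("red","blue","yellow","white"):
    for b in blobs(im,c,800): print(c,b,plane(i,b[0],.007).round(4))
```

```text
1.15 [0.53178159 0.24530272 0.22886735] [-6.80904901e-01 -3.06599542e+00  1.47959931e-03] [ 0.061 -0.018  0.017  0.02   0.007  0.026]
red (array([299.8, 304.5]), [258, 273, 82, 57, 3361]) [0.6163 0.1782 0.007 ]
yellow (array([273.9, 227.2]), [229, 186, 89, 85, 4684]) [0.5359 0.1904 0.007 ]
white (array([362.1, 201.9]), [320, 161, 87, 87, 4581]) [0.5488 0.2746 0.007 ]
```

View pics/w_tray.png

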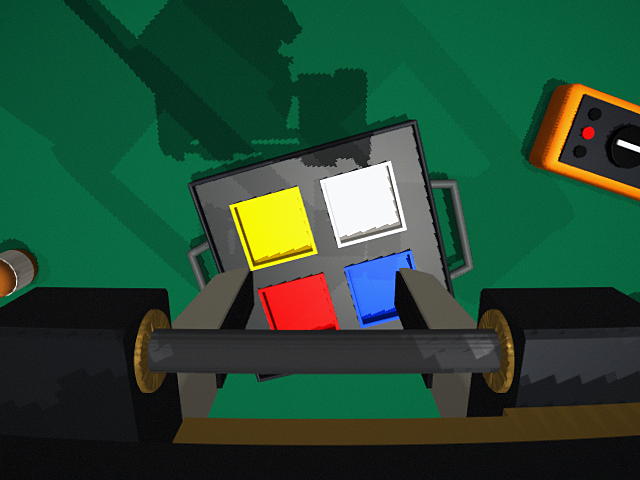

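The tray view shows the yellow (274,227) and white (362,202) pockets whole. Red and blue are partly hidden by the fingers. The positions agree with the top camera to about 2 mm, and the 84 mm pitch checks out. Next is the look over the parts.

servo_tool(plan=[[[-0.3,4,-46,2,0,0,0],[-0.3,4,-46,2,0,0,0],[-0.3,4,-46,2,0,0,0],[-0.3,4,-46,2,0,0,0],[-0.3,4,-46,2,0,0,0],[-0.3,4,-46,2,0,0,0],[-0.3,4,-46,2,0,0,0],[-0.3,4,-46,2,0,0,0],[-0.3,4,-46,2,0,0,0],[-0.3,4,-46,2,0,0,0],[-0.3,0,0,0,0,0,0],[-0.3,0,0,0,0,0,0]]])

```text
t: 2.35
tool_pos: [0.5705, -0.2118, 0.249]
orientation: [-0.676, -3.067, -0.002]
force: [0.3, -0.0, 0.1]
opening: 0.0603
```

Run:
```python
from h import *
i=eyes.camera_info("wrist");im=eyes.read_camera("wrist");s=monitor.read_state();print(s["t"],s["tool_pos"],s["orientation"],s["q"].round(3))
cv2.imwrite("pics/w_parts.png",im[:,:,::-1])
for c,z in(("red",.064),("blue",.07),("yellow",.076),("white",.084)):
    for b in blobs(im,c,300): print(c,b,plane(i,b[0],z).round(4))
```

```text
2.4 [ 0.5705894  -0.21089677  0.24914729] [-6.73661809e-01 -3.06748016e+00 -1.59030304e-03] [-4.390e-01  1.470e-01  1.435e+00  1.000e-03  1.561e+00 -1.577e+00]
red (array([428.4, 154.3]), [408, 135, 41, 40, 1205]) [ 0.5649 -0.1153  0.064 ]
red (array([157.8, 272.1]), [138, 253, 42, 37, 1096]) [ 0.56   -0.3667  0.064 ]
blue (array([ 37. , 190.5]), [15, 172, 47, 39, 1315]) [ 0.4533 -0.4221  0.07  ]
yellow (array([270.4, 218.2]), [250, 197, 42, 42, 1183]) [ 0.5569 -0.2528  0.076 ]
white (array([148.4, 126.9]), [129, 106, 39, 43, 1225]) [ 0.453  -0.3039  0.084 ]
white (array([505.9, 223.7]), [480, 197, 53, 54, 1990]) [ 0.6387 -0.0822  0.084 ]
```

View pics/w_parts.png

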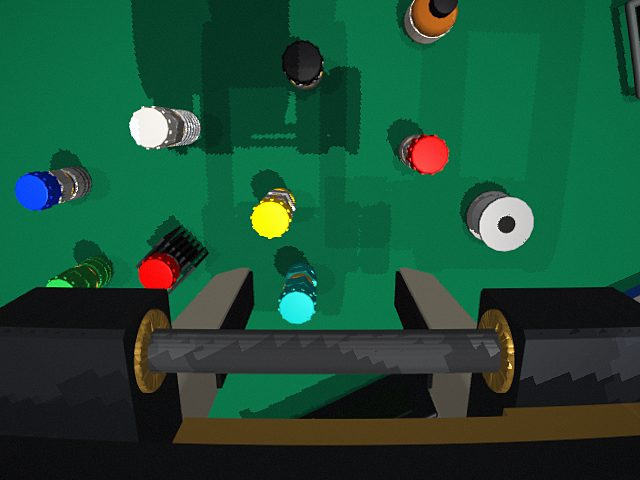

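The wrist view shows white (148,127), blue (37,190), yellow (270,218) and red short (428,154). The attenuator (158,272), turquoise (297,307), green, adapter (302,64) and spool (505,224) are to be left alone. Both cameras agree to about 3 mm, except open at about 6 mm, which I'll re-check later. Picking the short first.

servo_tool(plan=[[[-0.3,-1.5,24,-5,0,0,0],[-0.3,-1.5,24,-5,0,0,0],[-0.3,-1.5,24,-5,0,0,0],[-0.3,-1.5,24,-5,0,0,0],[-0.3,0,0,-10,0,0,0],[-0.3,0,0,-30,0,0,0],[-0.3,0,0,-30,0,0,0],[-0.3,0,0,-30,0,0,0],[-0.3,0,0,0,0,0,0],[-0.3,0,0,0,0,0,0]]])

```text
t: 3.4
tool_pos: [0.5642, -0.1155, 0.1295]
orientation: [-0.673, -3.067, -0.0]
force: [0.7, -0.2, 0.7]
opening: 0.0603
```

servo_tool(plan=[[[-0.3,0.5,0,-25,0,0,0],[-0.3,0,0,-25,0,0,0],[-0.3,0,0,-25,0,0,0],[-0.3,0,0,-15,0,0,0],[-0.3,0,0,-5,0,0,0],[-0.3,0,0,0,0,0,0],[0.5,0,0,0,0,0,0],[0.5,0,0,0,0,0,0],[0.5,0,0,0,0,0,0],[0.5,0,0,0,0,0,0],[0.5,0,0,0,0,0,0],[0.5,0,0,0,0,0,0]]])

```text
t: 4.6
tool_pos: [0.5656, -0.1164, 0.0352]
orientation: [0.674, 3.067, 0.0]
force: [-1.5, 2.1, 4.6]
opening: 0.0316
```

servo_tool(plan=[[[0.5,0,0,10,0,0,0],[0.5,0,0,25,0,0,0],[0.5,0,0,35,0,0,0],[0.5,0,0,35,0,0,0],[0.5,0,0,25,0,0,0],[0.5,7,35,0,0,0,0],[0.5,7,35,0,0,0,0],[0.5,7,35,0,0,0,0],[0.5,7,35,0,0,0,0],[0.5,7,35,0,0,0,0],[0.5,7,35,0,0,0,0],[0.5,7,35,0,0,0,0]]])

```text
t: 5.8
tool_pos: [0.6138, 0.13, 0.1647]
orientation: [-0.675, -3.068, 0.001]
force: [-0.6, 0.4, -1.4]
opening: 0.0312
```

servo_tool(plan=[[[0.5,3,32,0,0,0,0],[0.5,0,16,0,0,0,0],[0.5,0,0,-10,0,0,0],[0.5,0,0,-20,0,0,0],[0.5,0,0,-20,0,0,0],[0.5,0,0,0,0,0,0],[0.5,0,0,0,0,0,0]]])

```text
t: 6.5
tool_pos: [0.6165, 0.1753, 0.114]
orientation: [-0.676, -3.066, 0.002]
force: [0.8, -0.4, -1.0]
opening: 0.0317
```

servo_tool(plan=[[[0.5,1,1.5,-20,0,0,0],[0.5,0,0,-20,0,0,0],[0.5,0,0,-15,0,0,0],[0.5,0,0,-8,0,0,0],[0.5,0,0,-4,0,0,0],[0.5,0,0,-1,0,0,0],[0.5,0,0,-1,0,0,0],[0.5,0,0,-1,0,0,0],[0.5,0,0,0,0,0,0],[0.5,0,0,0,0,0,0]]])

```text
t: 7.5
tool_pos: [0.6183, 0.1783, 0.045]
orientation: [0.674, 3.068, 0.0]
force: [-0.2, 0.3, -1.1]
opening: 0.0313
```

Run:
```python
from h import *
im=eyes.read_camera("scene"); cv2.imwrite("pics/s1.png",cv2.resize(im[90:250,300:500,::-1],None,fx=3.5,fy=3.5))
s=monitor.read_state();print(s["tool_pos"],s["force"])
```

```text
[0.61831283 0.1782715  0.0449651 ] [-0.24526643 -0.43362847 -1.50219405]
```

View pics/s1.png

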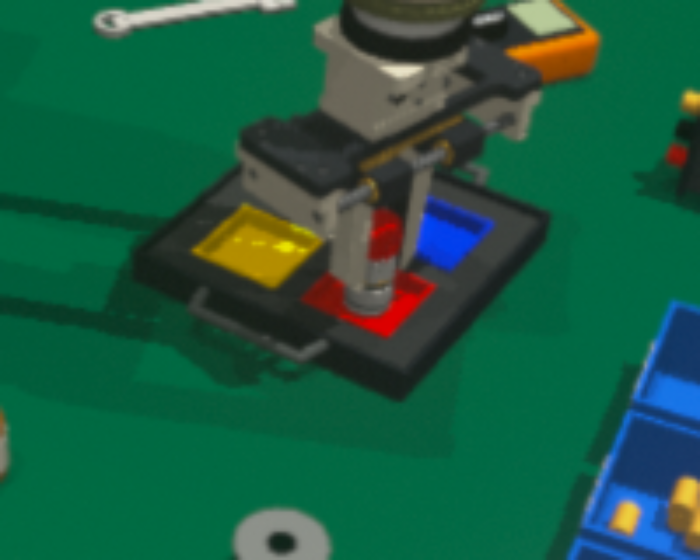

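The part is within the red pocket, a little off-centre and just above the floor. I'll creep down by force.

servo_tool(plan=[[[0.5,0,0,-1,0,0,0],[0.5,0,0,-1,0,0,0],[0.5,0,0,-0.5,0,0,0],[0.5,0,0,0,0,0,0]]])

```text
t: 7.95
tool_pos: [0.6181, 0.1782, 0.0423]
orientation: [-0.675, -3.068, 0.0]
force: [-1.1, -0.3, 0.8]
opening: 0.0315
```

servo_tool(plan=[[[0.5,0,0,-0.5,0,0,0],[0.5,0,0,0,0,0,0]]])

```text
t: 8.15
tool_pos: [0.6183, 0.1782, 0.0423]
orientation: [0.674, 3.068, 0.0]
force: [-2.7, -0.5, 4.6]
opening: 0.0316
```

servo_tool(plan=[[[-0.1,0,0,0,0,0,0],[-0.1,0,0,0,0,0,0],[-0.1,0,0,0,0,0,0],[-0.1,0,0,0,0,0,0],[-0.1,0,0,10,0,0,0],[-0.1,0,0,25,0,0,0],[-0.1,0,0,35,0,0,0],[-0.1,0,0,40,0,0,0],[-0.3,0,0,30,0,0,0],[-0.3,-5,-40,0,0,0,0],[-0.3,-5,-40,0,0,0,0],[-0.3,-5,-40,0,0,0,0]]])

```text
t: 9.35
tool_pos: [0.6031, 0.0573, 0.183]
orientation: [0.672, 3.067, 0.0]
force: [0.0, 0.3, -0.1]
opening: 0.0603
```

servo_tool(plan=[[[-0.3,-6,-40,0,0,0,0],[-0.3,-6,-40,0,0,0,0],[-0.3,-6,-40,0,0,0,0],[-0.3,-6,-40,0,0,0,0],[-0.3,-6,-40,0,0,0,0],[-0.3,-6,-40,0,0,0,0],[-0.3,-6,-40,0,0,0,0],[-0.3,-5,-31,0,0,0,0],[-0.3,0,0,0,0,0,0],[-0.3,0,0,0,0,0,0]]])

```text
t: 10.35
tool_pos: [0.556, -0.2534, 0.1822]
orientation: [0.677, 3.067, 0.0]
force: [-0.1, -0.3, -0.0]
opening: 0.0604
```

Run:
```python
from h import *
i=eyes.camera_info("wrist");im=eyes.read_camera("wrist");s=monitor.read_state();print(s["t"],s["tool_pos"],s["q"].round(3))
for c,z in(("red",.07),("blue",.07),("yellow",.076),("white",.084)):
    for b in blobs(im,c,300): print(c,b,plane(i,b[0],z).round(4))
it=eyes.camera_info("top");im=eyes.read_camera("top")
for b in blobs(im,"red",40): print("top red",b,plane(it,b[0],.071).round(4))
```

```text
10.4 [ 0.55624362 -0.25246898  0.18210097] [-0.51   0.185  1.515  0.     1.441 -1.648]
red (array([180.9, 293.8]), [162, 275, 41, 46, 984]) [ 0.5555 -0.3626  0.07  ]
blue (array([ 32.9, 198.3]), [5, 174, 59, 49, 2020]) [ 0.4533 -0.4218  0.07  ]
yellow (array([324.3, 232.6]), [299, 206, 51, 52, 1844]) [ 0.5562 -0.2529  0.076 ]
white (array([173.6, 118.7]), [149, 92, 50, 55, 1964]) [ 0.4529 -0.3041  0.084 ]
white (array([597., 239.]), [567, 206, 62, 63, 2200]) [ 0.6332 -0.0924  0.084 ]
top red (array([216.3, 222.4]), [201, 208, 32, 31, 564]) [0.6059 0.1662 0.071 ]
```

servo_tool(plan=[[[-0.3,0,0,-20,0,0,0],[-0.3,0,0,-30,0,0,0],[-0.3,0,0,-30,0,0,0],[-0.3,0,0,-30,0,0,0],[-0.3,0,0,-20,0,0,0],[-0.3,0,0,-11,0,0,0],[-0.3,0,0,0,0,0,0],[0.5,0,0,0,0,0,0],[0.5,0,0,0,0,0,0],[0.5,0,0,0,0,0,0],[0.5,0,0,0,0,0,0],[0.5,0,0,0,0,0,0]]])

```text
t: 11.65
tool_pos: [0.5567, -0.2532, 0.0416]
orientation: [0.674, 3.067, -0.001]
force: [-0.6, 0.7, 3.2]
opening: 0.032
```

servo_tool(plan=[[[0.5,0,0,0,0,0,0],[0.5,0,0,10,0,0,0],[0.5,0,0,25,0,0,0],[0.5,0,0,35,0,0,0],[0.5,0,0,35,0,0,0],[0.5,0,0,30,0,0,0],[0.5,-2,37,0,0,0,0],[0.5,-2,37,0,0,0,0],[0.5,-2,37,0,0,0,0],[0.5,-2,37,0,0,0,0],[0.5,-2,37,0,0,0,0],[0.5,-2,37,0,0,0,0]]])

```text
t: 12.85
tool_pos: [0.5434, -0.0293, 0.1756]
orientation: [-0.675, -3.067, 0.0]
force: [-0.1, 0.9, -1.6]
opening: 0.0318
```

servo_tool(plan=[[[0.5,-2,37,0,0,0,0],[0.5,-2,37,0,0,0,0],[0.5,-1,37,0,0,0,0],[0.5,-1,37,0,0,0,0],[0.5,-1,36,0,0,0,0],[0.5,0,34,0,0,0,0],[0.5,0,0,-15,0,0,0],[0.5,0,0,-25,0,0,0],[0.5,0,0,-25,0,0,0],[0.5,0,0,0,0,0,0],[0.5,0,0,0,0,0,0]]])

```text
t: 13.95
tool_pos: [0.5364, 0.1865, 0.1102]
orientation: [-0.675, -3.066, 0.002]
force: [-0.8, 0.1, -1.5]
opening: 0.0316
```

servo_tool(plan=[[[0.5,0,4,-15,0,0,0],[0.5,0,0,-20,0,0,0],[0.5,0,0,-13,0,0,0],[0.5,0,0,-7,0,0,0],[0.5,0,0,-3,0,0,0],[0.5,0,0,-1,0,0,0],[0.5,0,0,-1,0,0,0],[0.5,0,0,-0.5,0,0,0],[0.5,0,0,0,0,0,0]]])

```text
t: 14.85
tool_pos: [0.5375, 0.1913, 0.0506]
orientation: [0.674, 3.068, 0.001]
force: [-0.5, 0.5, -2.0]
opening: 0.0316
```

servo_tool(plan=[[[0.5,0,0,-0.5,0,0,0],[0.5,0,0,0,0,0,0]]])

```text
t: 15.05
tool_pos: [0.5372, 0.1912, 0.0498]
orientation: [0.674, 3.068, 0.0]
force: [0.8, -0.4, -2.9]
opening: 0.0318
```

servo_tool(plan=[[[0.5,0,0,-0.5,0,0,0],[0.5,0,0,-0.5,0,0,0],[0.5,0,0,-0.4,0,0,0],[0.5,0,0,0,0,0,0]]])

```text
t: 15.45
tool_pos: [0.5372, 0.1912, 0.0486]
orientation: [0.674, 3.068, -0.0]
force: [-1.5, -0.6, 3.3]
opening: 0.0319
```

servo_tool(plan=[[[0.5,0,0,-0.4,0,0,0],[0.5,0,0,0,0,0,0]]])

```text
t: 15.65
tool_pos: [0.5372, 0.1912, 0.0486]
orientation: [0.674, 3.068, -0.0]
force: [-4.0, -1.3, 5.9]
opening: 0.0319
```

servo_tool(plan=[[[-0.1,0,0,0,0,0,0],[-0.1,0,0,0,0,0,0],[-0.1,0,0,0,0,0,0],[-0.1,0,0,0,0,0,0],[-0.1,0,0,10,0,0,0],[-0.1,0,0,25,0,0,0],[-0.1,0,0,35,0,0,0],[-0.1,0,0,40,0,0,0],[-0.3,0,0,30,0,0,0],[-0.3,-7,-38,0,0,0,0],[-0.3,-7,-38,0,0,0,0],[-0.3,-7,-38,0,0,0,0]]])

```text
t: 16.85
tool_pos: [0.5161, 0.0763, 0.1891]
orientation: [0.672, 3.067, 0.001]
force: [1.0, -0.3, -0.2]
opening: 0.0599
```

servo_tool(plan=[[[-0.3,-7,-38,0,0,0,0],[-0.3,-7,-38,0,0,0,0],[-0.3,-7,-38,0,0,0,0],[-0.3,-6,-38,0,0,0,0],[-0.3,-6,-38,0,0,0,0],[-0.3,-6,-38,0,0,0,0],[-0.3,-6,-38,0,0,0,0],[-0.3,-6,-38,0,0,0,0],[-0.3,-6,-38,0,0,0,0],[-0.3,-6,-39,0,0,0,0],[-0.3,0,0,0,0,0,0],[-0.3,0,0,0,0,0,0]]])

```text
t: 18.05
tool_pos: [0.4529, -0.3044, 0.1883]
orientation: [0.678, 3.067, 0.0]
force: [-0.1, 0.5, 0.3]
opening: 0.0605
```

Run:
```python
from h import *
i=eyes.camera_info("wrist");im=eyes.read_camera("wrist");s=monitor.read_state();print(s["t"],s["tool_pos"],s["q"].round(3))
for c,z in(("blue",.07),("white",.084)):
    for b in blobs(im,c,300): print(c,b,plane(i,b[0],z).round(4))
```

```text
18.1 [ 0.4531334  -0.30358969  0.18820942] [-0.685  0.006  1.694  0.     1.441 -1.822]
blue (array([176.4, 289.3]), [148, 269, 48, 48, 1125]) [ 0.4494 -0.418   0.07  ]
white (array([324.2, 233.1]), [299, 208, 51, 49, 1721]) [ 0.4529 -0.304   0.084 ]
```

servo_tool(plan=[[[-0.3,0,0,-20,0,0,0],[-0.3,0,0,-30,0,0,0],[-0.3,0,0,-30,0,0,0],[-0.3,0,0,-30,0,0,0],[-0.3,0,0,-22,0,0,0],[-0.3,0,0,-11,0,0,0],[-0.3,0,0,0,0,0,0],[0.5,0,0,0,0,0,0],[0.5,0,0,0,0,0,0],[0.5,0,0,0,0,0,0],[0.5,0,0,0,0,0,0],[0.5,0,0,0,0,0,0]]])

```text
t: 19.3
tool_pos: [0.4536, -0.3043, 0.0457]
orientation: [0.674, 3.067, -0.001]
force: [-0.4, -0.1, 4.6]
opening: 0.0314
```

servo_tool(plan=[[[0.5,0,0,0,0,0,0],[0.5,0,0,10,0,0,0],[0.5,0,0,25,0,0,0],[0.5,0,0,35,0,0,0],[0.5,0,0,35,0,0,0],[0.5,0,0,35,0,0,0],[0.5,7,38,0,0,0,0],[0.5,7,38,0,0,0,0],[0.5,7,38,0,0,0,0],[0.5,7,38,0,0,0,0],[0.5,7,38,0,0,0,0],[0.5,7,38,0,0,0,0]]])

```text
t: 20.5
tool_pos: [0.4947, -0.0742, 0.1849]
orientation: [-0.675, -3.068, 0.0]
force: [0.8, -0.1, -2.1]
opening: 0.0319
```

servo_tool(plan=[[[0.5,6,39,0,0,0,0],[0.5,6,39,0,0,0,0],[0.5,6,39,0,0,0,0],[0.5,6,39,0,0,0,0],[0.5,6,39,0,0,0,0],[0.5,6,39,0,0,0,0],[0.5,6,39,0,0,0,0],[0.5,6,39,0,0,0,0],[0.5,6,38,0,0,0,0],[0.5,0,0,-15,0,0,0],[0.5,0,0,-20,0,0,0],[0.5,0,0,0,0,0,0]]])

```text
t: 21.7
tool_pos: [0.5465, 0.273, 0.1457]
orientation: [-0.673, -3.063, 0.007]
force: [-0.6, -0.9, -2.7]
opening: 0.0316
```

servo_tool(plan=[[[0.5,1,0,-20,0,0,0],[0.5,1,0,-25,0,0,0],[0.5,0,0,-20,0,0,0],[0.5,0,0,-13,0,0,0],[0.5,0,0,-7,0,0,0],[0.5,0,0,-3,0,0,0],[0.5,0,0,-1,0,0,0],[0.5,0,0,0,0,0,0],[0.5,0,0,0,0,0,0]]])

```text
t: 22.6
tool_pos: [0.5518, 0.2745, 0.0619]
orientation: [0.674, 3.067, 0.001]
force: [0.2, -0.0, -1.9]
opening: 0.0316
```

servo_tool(plan=[[[0.5,0,0,-4,0,0,0],[0.5,0,0,-2,0,0,0],[0.5,0,0,-1,0,0,0],[0.5,0,0,-0.5,0,0,0],[0.5,0,0,-0.5,0,0,0],[0.5,0,0,0,0,0,0]]])

```text
t: 23.2
tool_pos: [0.5512, 0.2742, 0.0529]
orientation: [0.674, 3.068, 0.0]
force: [0.0, 1.1, -1.8]
opening: 0.0315
```

servo_tool(plan=[[[0.5,0,0,-0.5,0,0,0],[0.5,0,0,-0.5,0,0,0],[0.5,0,0,0,0,0,0]]])

```text
t: 23.5
tool_pos: [0.5513, 0.2742, 0.0528]
orientation: [0.674, 3.068, 0.0]
force: [-3.1, -1.2, 5.4]
opening: 0.0316
```

servo_tool(plan=[[[-0.1,0,0,0,0,0,0],[-0.1,0,0,0,0,0,0],[-0.1,0,0,0,0,0,0],[-0.1,0,0,0,0,0,0],[-0.1,0,0,10,0,0,0],[-0.1,0,0,25,0,0,0],[-0.1,0,0,35,0,0,0],[-0.1,0,0,40,0,0,0],[-0.3,0,0,30,0,0,0],[-0.3,-5,-38,0,0,0,0],[-0.3,-5,-38,0,0,0,0],[-0.3,-5,-38,0,0,0,0]]])

```text
t: 24.7
tool_pos: [0.5361, 0.1593, 0.1931]
orientation: [0.673, 3.067, 0.001]
force: [0.7, -0.3, 1.2]
opening: 0.0606
```

servo_tool(plan=[[[-0.3,-5,-38,0,0,0,0],[-0.3,-5,-38,0,0,0,0],[-0.3,-5,-38,0,0,0,0],[-0.3,-5,-38,0,0,0,0],[-0.3,-5,-38,0,0,0,0],[-0.3,-5,-38,0,0,0,0],[-0.3,-5,-38,0,0,0,0],[-0.3,-5,-38,0,0,0,0],[-0.3,-5,-38,0,0,0,0],[-0.3,-5,-38,0,0,0,0],[-0.3,-5,-38,0,0,0,0],[-0.3,-5,-38,0,0,0,0]]])

```text
t: 25.9
tool_pos: [0.4758, -0.2975, 0.1929]
orientation: [0.674, 3.067, -0.001]
force: [0.3, -0.9, -0.1]
opening: 0.06
```

servo_tool(plan=[[[-0.3,-6,-32,0,0,0,0],[-0.3,-6,-32,0,0,0,0],[-0.3,-6,-32,0,0,0,0],[-0.3,-6,-32,0,0,0,0],[-0.3,0,0,0,0,0,0],[-0.3,0,0,0,0,0,0]]])

```text
t: 26.5
tool_pos: [0.4519, -0.4242, 0.1922]
orientation: [0.677, 3.068, 0.0]
force: [-0.9, 0.4, -0.5]
opening: 0.0606
```

Run:
```python
from h import *
i=eyes.camera_info("wrist");im=eyes.read_camera("wrist");s=monitor.read_state();print(s["t"],s["tool_pos"],s["q"].round(3))
cv2.imwrite("pics/w_open.png",im[:,:,::-1])
for c,z in(("blue",.07),):
    for b in blobs(im,c,300): print(c,b,plane(i,b[0],z).round(4))
```

```text
26.55 [ 0.45218779 -0.4234693   0.19218795] [-0.836  0.202  1.478  0.     1.463 -1.973]
blue (array([314., 225.]), [296, 202, 46, 48, 657]) [ 0.4479 -0.4296  0.07  ]
```

View pics/w_open.png

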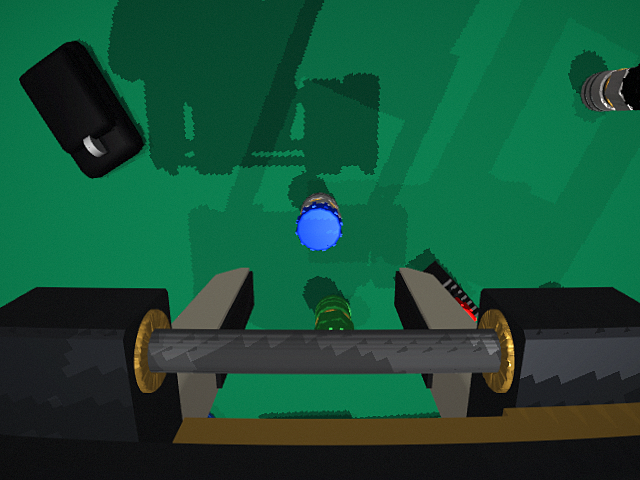

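The blue cap at (319.5,228) is glare-split in the mask. Taking the disc centre gives open ≈ (0.451,-0.427), which agrees with the top view.

servo_tool(plan=[[[-0.3,-1,-3,-20,0,0,0],[-0.3,0,0,-30,0,0,0],[-0.3,0,0,-30,0,0,0],[-0.3,0,0,-30,0,0,0],[-0.3,0,0,-27,0,0,0],[-0.3,0,0,-15,0,0,0],[-0.3,0,0,0,0,0,0],[0.5,0,0,0,0,0,0],[0.5,0,0,0,0,0,0],[0.5,0,0,0,0,0,0],[0.5,0,0,0,0,0,0],[0.5,0,0,0,0,0,0]]])

```text
t: 27.75
tool_pos: [0.4517, -0.4275, 0.0411]
orientation: [0.674, 3.067, -0.002]
force: [0.6, -0.2, 4.0]
opening: 0.0313
```

servo_tool(plan=[[[0.5,0,0,0,0,0,0],[0.5,0,0,10,0,0,0],[0.5,0,0,25,0,0,0],[0.5,0,0,35,0,0,0],[0.5,0,0,35,0,0,0],[0.5,0,0,45,0,0,0],[0.5,10,37,0,0,0,0],[0.5,10,37,0,0,0,0],[0.5,10,37,0,0,0,0],[0.5,10,37,0,0,0,0],[0.5,10,37,0,0,0,0],[0.5,10,37,0,0,0,0]]])

```text
t: 28.95
tool_pos: [0.511, -0.2032, 0.19]
orientation: [-0.675, -3.068, -0.0]
force: [1.2, 0.5, -1.6]
opening: 0.0316
```

servo_tool(plan=[[[0.5,10,36,0,0,0,0],[0.5,10,36,0,0,0,0],[0.5,10,36,0,0,0,0],[0.5,10,36,0,0,0,0],[0.5,10,36,0,0,0,0],[0.5,10,36,0,0,0,0],[0.5,9,36,0,0,0,0],[0.5,9,36,0,0,0,0],[0.5,9,36,0,0,0,0],[0.5,9,36,0,0,0,0],[0.5,9,36,0,0,0,0],[0.5,9,36,0,0,0,0]]])

```text
t: 30.15
tool_pos: [0.6249, 0.2286, 0.1898]
orientation: [-0.674, -3.068, 0.001]
force: [0.2, -1.3, -0.8]
opening: 0.0316
```

servo_tool(plan=[[[0.5,6,30,0,0,0,0],[0.5,0,0,-10,0,0,0],[0.5,0,0,-20,0,0,0],[0.5,0,0,-10,0,0,0],[0.5,0,0,0,0,0,0],[0.5,0,0,0,0,0,0]]])

```text
t: 30.75
tool_pos: [0.631, 0.2565, 0.1499]
orientation: [-0.676, -3.067, 0.001]
force: [0.0, -0.0, -2.0]
opening: 0.0319
```

servo_tool(plan=[[[0.5,1,2,-20,0,0,0],[0.5,0,0,-25,0,0,0],[0.5,0,0,-25,0,0,0],[0.5,0,0,-15,0,0,0],[0.5,0,0,-8,0,0,0],[0.5,0,0,-4,0,0,0],[0.5,0,0,0,0,0,0],[0.5,0,0,0,0,0,0]]])

```text
t: 31.55
tool_pos: [0.633, 0.2595, 0.0543]
orientation: [0.674, 3.067, 0.002]
force: [-0.2, -0.2, -1.5]
opening: 0.0316
```

servo_tool(plan=[[[0.5,0,0,-2,0,0,0],[0.5,0,0,-2,0,0,0],[0.5,0,0,-0.5,0,0,0],[0.5,0,0,-0.5,0,0,0],[0.5,0,0,0,0,0,0]]])

```text
t: 32.05
tool_pos: [0.6322, 0.2592, 0.0481]
orientation: [0.674, 3.068, 0.0]
force: [-0.7, 0.2, 0.9]
opening: 0.0314
```

servo_tool(plan=[[[0.5,0,0,-0.5,0,0,0],[0.5,0,0,-0.5,0,0,0],[0.5,0,0,0,0,0,0]]])

```text
t: 32.35
tool_pos: [0.6324, 0.2592, 0.0481]
orientation: [0.674, 3.068, 0.0]
force: [-4.0, -2.0, 7.3]
opening: 0.0316
```

Contact. I'll release, lift and back off.

servo_tool(plan=[[[-0.1,0,0,0,0,0,0],[-0.1,0,0,0,0,0,0],[-0.1,0,0,0,0,0,0],[-0.1,0,0,0,0,0,0],[-0.1,0,0,10,0,0,0],[-0.1,0,0,25,0,0,0],[-0.1,0,0,35,0,0,0],[-0.1,0,0,40,0,0,0],[-0.1,0,0,40,0,0,0],[-0.1,-15,35,0,0,0,0],[-0.1,-30,35,0,0,0,0],[-0.1,-30,35,0,0,0,0]]])

```text
t: 33.55
tool_pos: [0.5569, 0.365, 0.1983]
orientation: [0.677, 3.067, 0.002]
force: [-0.3, 1.6, -0.4]
opening: 0.0512
```

servo_tool(plan=[[[-0.1,-40,20,0,0,0,0],[-0.1,-40,20,0,0,0,0],[-0.1,-40,20,0,0,0,0],[-0.1,-40,20,0,0,0,0],[-0.1,-40,20,0,0,0,0],[-0.1,0,0,0,0,0,0],[-0.1,0,0,0,0,0,0]]])

```text
t: 34.25
tool_pos: [0.3565, 0.4648, 0.1978]
orientation: [0.671, 3.068, 0.001]
force: [-0.0, 0.3, -0.2]
opening: 0.0511
```

Run:
```python
from h import *
s=monitor.read_state();print(s["t"],s["tool_pos"],s["force"])
t=eyes.read_camera("top");c=eyes.read_camera("scene")
a=cv2.resize(t[170:345,130:520,::-1],(800,359)); cv2.imwrite("pics/f_top.png",a)
cv2.imwrite("pics/f_scene.png",cv2.resize(c[90:420,130:500,::-1],None,fx=1.8,fy=1.8))
```

```text
34.25 [0.35654401 0.46481066 0.19777405] [-0.02257924  0.29571041 -0.16243412]
```

View pics/f_top.png

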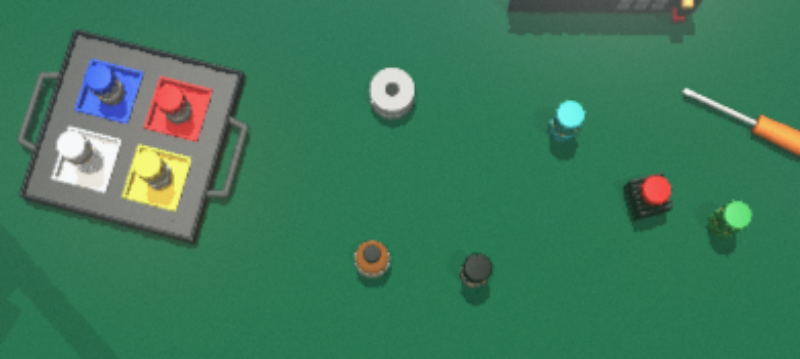

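View pics/f_scene.png

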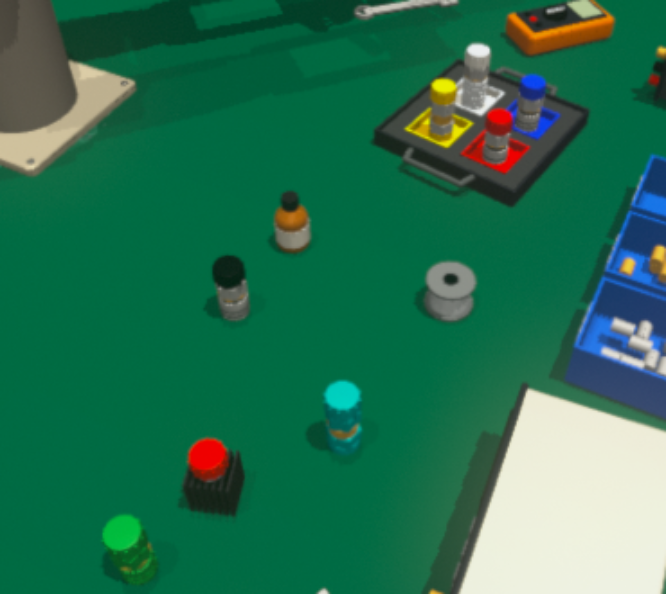

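Both views show the four standards upright in their matching pockets, at crop (100,82), (175,105), (75,150) and (152,170). The attenuator, adapter and look-alikes are still standing where they were, and the robot is clear. Handing in.

```bash
python3 -c "
from plant import job; print(job.close_job())"
```

```text
the job is handed in; nothing more can be done
None
```

All four standards are standing upright, cap up, in the pockets that match their caps: short in red, thru in yellow, load in white and open in blue. The job was handed in at about 34 s.

- **Set-down:** I lowered each part until the tool felt the pocket floor (5–7 N) at the expected height, to within 0.3 mm, and only then released it.
- **Last check:** The final top and scene pictures show all four upright and inside their pockets. The attenuator, the adapter and the green and turquoise look-alikes are still standing in place, and the arm is clear.
- **Disagreements:** The camera views agreed to about 3 mm, except for the open standard. One oblique wrist view put it about 6 mm off, so I re-measured it from directly overhead before gripping. Glare had split its blue cap in the colour mask, so I took that centre by eye. In the top view the colour mask also missed most of the yellow cap and pocket, so I used the wrist camera for those.

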